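# Charge the thinner pump and wet the varnish brush

## Task

On the fly-tying bench, press the steel dish on top of the white thinner pump down until you feel it come up firmly against its stop, without forcing it, and let it spring all the way back up. Then pick up the varnish brush, dip its bristles well down inside the raised dish for a moment without leaning on it, and gently lay the brush back across both cradles of its rest, as it lay before. Leave everything else on the bench where it is.

Things in the scene. Friction and masses are not known exactly. Their poses are not given: they have to be found in the camera images.
- pump: dish-top thinner pump, fixed to the table: grey base plate 120 x 110 x 14 mm, white bottle 80 mm across, black collar up to 124 mm above the table. Origin: centre of the underside of the base plate, z up
- dish_floor (a point): centre of the inner floor of the open round steel dish on the pump; the dish is the pump's plunger and this point moves with it. z up; 171 mm above the table when the dish is up. Dish outer diameter 88 mm, wall 3 mm, inner floor about 70 mm across, rim 17 mm above this point; its steel stem (16 mm) runs down into the bottle
- dish (a joint): how far the dish is pressed down, m: 0 = fully up. It springs back when released. A dose stop hidden inside the bottle ends the stroke somewhere between 8 and 34 mm; it cannot be seen and differs each time. The spring needs about 2 N to start and never more than 7 N before the stop; at the stop the dish meets a stiff rubber buffer (about 16 N per mm), and must not be forced with more than 22 N
- rest: brush rest, fixed to the table: wooden base 110 x 60 x 8 mm (long side along its x) with two aluminium V cradles 70 mm apart along x (at x = -35 and +35 mm), each 8 mm thick and 34 mm wide; V bottom 36 mm and top 53 mm above the table. Origin: centre of the underside
- rest_cradle (a point): where the brush's origin should lie on the rest: 20 mm from the rest's middle towards -x, 47.3 mm above the table, on the axis that both V cradles define; x along that axis, z up
- brush: varnish brush lying in the cradles, 180 mm long, 45 g: round wooden handle 16 mm thick from x = -30 to +95 mm, steel ferrule 14 mm thick from -62 to -28 mm, stiff brown bristles from -60 mm to the tip at x = -85 mm. Origin on its axis, x along its axis towards the handle end. Hold it by the handle between the cradles
- brush_tip (a point): end of the bristles, on the brush's axis, x = -85 mm in the brush's frame
- brush_grip (a point): point on the brush's axis midway between the cradles, x = +20 mm in the brush's frame, 105 mm from the tip; near its centre of mass
- varnish_a: varnish bottle, amber, black cap, 40 mm across, 78 mm tall, standing loose on the table, not part of the job. Origin: centre of its underside
- varnish_b: varnish bottle, clear, black cap, 40 mm across, 78 mm tall, standing loose on the table, not part of the job. Origin: centre of its underside
- spool_a: thread spool with copper wire, 38 mm across, 40 mm tall, standing loose on the table, not part of the job. Origin: centre of its underside
- spool_b: thread spool with pale thread, 38 mm across, 40 mm tall, standing loose on the table, not part of the job. Origin: centre of its underside
- tin: flat round black tin, 84 mm across, 25 mm tall, standing loose on the table, not part of the job. Origin: centre of its underside
- fly_box: small clear fly box, 75 x 55 x 26 mm, standing loose on the table, not part of the job. Origin: centre of its underside
Not all that is in view belongs to the job. Of the things that look like the brush, the middle-sized one is meant. Several things have the shape of the rest; the one meant has the colours described above.

How it is judged:
On the way, in this order (a step that is already met when the one before it is completed fails the run):
1. the dish is pressed down firmly against the hidden stop (at least 2 N on the stop itself, for 0.2 s) (contact force between dish_c0 and buffer_c0 above 2 N), for 0.2 s.
2. the dish has sprung back up (within 3 mm), nothing touching it (value of joint dish below 0.003 m and contact force between the fingers and dish below 0.2 N), for 0.1 s.
3. the held brush has its tip inside the raised dish, at least 6 mm below the rim, within 30 mm of the dish's axis, for 0.2 s (z of brush_tip in the frame of dish_floor between -0.004 and 0.011 m and horizontal distance between brush_tip and dish_floor below 0.03 m and value of joint dish below 0.006 m and contact force between the fingers and brush above 0.5 N), for 0.2 s.
At the end, for the whole second after the job is handed in: The brush lies still and released in both V cradles, bristle end on the same side as at the start: its origin within 22 mm of the cradle point along the rest and 5 mm across and in height, its axis within 0.12 rad of the rest's; the dish is up (within 3 mm) (x of brush in the frame of rest_cradle between -0.022 and 0.022 m and y of brush in the frame of rest_cradle between -0.005 and 0.005 m and z of brush in the frame of rest_cradle between -0.005 and 0.005 m and angle between the x axis of brush and the x axis of rest_cradle, either way round below 0.12 rad and x of brush_tip in the frame of rest_cradle below 0 m and linear speed of brush below 0.02 m/s and value of joint dish below 0.003 m); the robot touches nothing.
It fails at once if the dish forced with more than 22 N (contact force between the fingers and dish above 22 N).
It fails at once if the brush leaned on the dish with more than 8 N (contact force between brush and dish above 8 N).
It fails at once if the brush dropped (moving faster than 0.5 m/s while not held, a fall of over 12 mm) (contact force between the fingers and brush below 0.05 N and linear speed of brush above 0.5 m/s).
It fails at once if a bystander pushed more than 25 mm or tipped over (distance of any of varnish_a, varnish_b, spool_a, spool_b, tin, fly_box from where it was at the start of the episode above 0.025 m or angle between any of varnish_a, varnish_b, spool_a, spool_b, tin, fly_box's own z axis and vertical above 0.5 rad).
It also fails if it takes over 72 s, if anything falls off the work surface, if the arm or the gripper's body presses on something with over 40 N, if the wrist force passes 120 N, or if a joint passes its speed limit or range.

## Robot

A 7-joint arm with a two-finger parallel gripper is mounted at the origin on the work surface. World frame = base frame: x ahead of the robot, y to its left, z up, the work surface at z = 0. Lengths are in m, angles in rad, forces in N, time in s.
With the tool pointing down it reaches from about 0.425 to 0.925 m from the base axis. Payload 6.8 kg.
Tool frame: the origin (TCP) lies midway between the tips of the shut fingers; the grasp point (between the pads) lies 19 mm behind it; z points along the fingers, y is the direction in which the jaws open and shut (so a half turn about z gives the same grasp; the last joint's range is limited). The gripper opens to 85 mm and grips with 20 to 120 N. Pads are 22 mm wide; open, the fingers measure 114 mm over their backs; the gripper's body (76 mm by 85 mm) begins 54 mm behind the grasp point. The pads swing forward as they close: fully open they stand 13 mm farther back than shut.
Start: joints at [-1.312, 0.477, 0.022, 1.555, -0.011, 1.109, -0.083], TCP at [0.242, 0.63, 0.231] pointing down, gripper open.
Joint ranges: [-2.96, 2.96], [-0.34, 2.1], [-1.41, 1.46], [0.24, 2.44], [-1.37, 4.51], [0.17, 1.92], [-2.96, 2.96]. Speed limits (rad/s): [2.39, 2.39, 3.14, 3.14, 3.14, 3.14, 3.14].

## Interface

Orientations are given as a rotation vector (axis times angle).
In Python, from bench import r gives the robot as it stands. The module is installed in compiled form; this text tells all that it offers.
- The arm moves only by the tool apply_moves, never from a script. Its argument "plan" is a list that holds one entry, the list of rows, each a list of 7 numbers: the turn, a rotation vector about the tool's x, y, z scaled (see below), then the shift along the tool's x, y, z scaled (see below), then the closure, from -1 (fully open) to 1 (shut). In form: [[[wx, wy, wz, tx, ty, tz, grip], ...]]. A call has 1 to 12 rows; each row is the pose to reach, as a shift and turn from the pose commanded when the call began, along the tool's axes at that moment, turning the shorter way round; what a row does not reach only later rows make up. The controller multiplies each number of a shift by 0.4 m and each number of a turn by 180 degrees. A row lasts 1/12 s, in which the tool goes at most 41.7 mm and 7.16 degrees, less where a joint would pass 70% of its speed; a pose out of reach is approached as far as the arm can. A call with a number of a shift or a turn outside -1 to 1 is refused whole. A call with a gripper value outside its range is refused whole. The fingers move at their own pace and stop on an object; "force" is the grip in N (left out, the last holds). Time passes only in rows, so rows that repeat a pose let the fingers close. It gives the time, the measured TCP pose, the force and the opening at its end, in the units of the state.
- r.get_obs(): the state, without advancing time (a new reading comes with each control period).
- r.grab_frame(name): name is "scene" or "top" or "wrist"; returns a dict with "pixels" (480x640x3 uint8, blue, green, red), "fx", "fy", "cx", "cy" (pixels), "k1" (the pictures are not rectified: a ray, as slopes to the right and down, at radius r is drawn at 1 + k1 r^2 times it, then the intrinsics apply), "pose" (4x4, takes a point from camera to world coordinates). Camera axes: x right, y up, looking along -z (the intrinsics and any distortion apply to the point x, -y, -z); pixel columns grow to the right and rows downward; lengths in m; the calibration is good to about 2 mm. A picture is of the moment at which its call begins. There is no depth.
- r.hand_in(): hands the job in, once; it reports no verdict.
The state is a dict: "clock": time; "joints": joint angles; "qvel": joint speeds; "tau": joint torques, N m; "tcp_pos": TCP position; "orientation": TCP orientation; "contact_force": force on the tool from outside, world axes, zero at the start; "moment": the same for the moment, N m; "grip_width": finger opening in m.
Only numpy, scipy, OpenCV 4.12 (cv2) and the standard library are available. Lean on these libraries where they do the work, as an engineer would, in place of code of your own. Each camera call takes 0.05 s, during which the arm holds its last target. There are 200 camera calls.

## Working session

There is one attempt and no reset: what is moved stays moved. The work goes in short steps, Python scripts to look and compute and a tool call to move; the robot and the scene stay as the last step left them, time stands still between calls to the robot, and variables do not carry over. Pictures are saved under pics/ and viewed, on a budget of 10 in all, crops included, one or two more only if the job needs it, and the job is handed in when it is done.

Besides the shell and the picture viewer there is one more tool, called after "Call:" as a command line: name --argument value ..., lists and objects as JSON in quotes. apply_moves: Moves the arm, as the interface text tells. Its arguments: {"type":"object","properties":{"plan":{"type":"array","items":{"type":"array","items":{"type":"array","items":{"type":"number","minimum":-1,"maximum":1}}}},"force":{"type":"number"}},"required":["plan"]}

```bash
mkdir -p pics; cat > h.py <<'E'
import numpy as np, cv2
from bench import r
from scipy.spatial.transform import Rotation as R
def snap(n,f):
    d=r.grab_frame(n); cv2.imwrite(f'pics/{f}.png',d['pixels']); np.save(f'pics/{f}.npy',d,allow_pickle=True); return d
def load(f): return np.load(f'pics/{f}.npy',allow_pickle=True).item()
def ray(d,u,v):
    K=np.array([[d['fx'],0,d['cx']],[0,d['fy'],d['cy']],[0,0,1]])
    p=cv2.undistortPoints(np.array([[[u,v]]],float),K,np.array([d['k1'],0,0,0,0.]))[0,0]
    P=np.array(d['pose']); return P[:3,3],P[:3,:3]@np.array([p[0],-p[1],-1])
def onz(d,u,v,z):
    o,k=ray(d,u,v); return o+k*(z-o[2])/k[2]
E
python3 - <<'E'
from h import *
for n in('scene','top'):
    d=snap(n,n+'0'); print(n,d['fx'],d['k1'],np.round(d['pose'],3).tolist())
o=r.get_obs();print(o)
a=[load(n+'0')['pixels'] for n in('scene','top')]
E
```

```text
scene 522.5927425948942 0.011162945778570387 [[0.183, -0.619, 0.764, 1.33], [0.983, 0.1, -0.155, -0.173], [0.02, 0.779, 0.626, 0.787], [0.0, 0.0, 0.0, 1.0]]
top 546.4113128282627 0.020082833295108977 [[0.012, 0.994, -0.112, 0.395], [-0.999, 0.015, 0.031, 0.012], [0.032, 0.112, 0.993, 1.151], [0.0, 0.0, 0.0, 1.0]]
{'clock': 0.1, 'joints': array([-1.31210467,  0.4777352 ,  0.02235718,  1.55633262, -0.01149603,
        1.1092817 , -0.08309742]), 'qvel': array([-2.06158847e-05, -2.56072292e-03, -5.37240884e-04, -3.81002955e-03,
       -1.23517589e-06, -4.54457500e-04,  1.85734423e-04]), 'tau': array([ 4.59575778e-03, -5.97761858e+01,  1.61347546e+00, -2.81953669e+01,
        1.27948704e-02,  5.02988623e-03,  4.13828673e-06]), 'tcp_pos': array([0.24190259, 0.62960915, 0.23041973]), 'orientation': array([-5.72881559e-01, -3.08874407e+00,  2.54396167e-03]), 'contact_force': array([ 0.15157145, -0.39722453,  0.37080673]), 'moment': array([-0.01736418, -0.0417332 ,  0.01072058]), 'grip_width': 0.08528522572704858}
```

View pics/scene0.png

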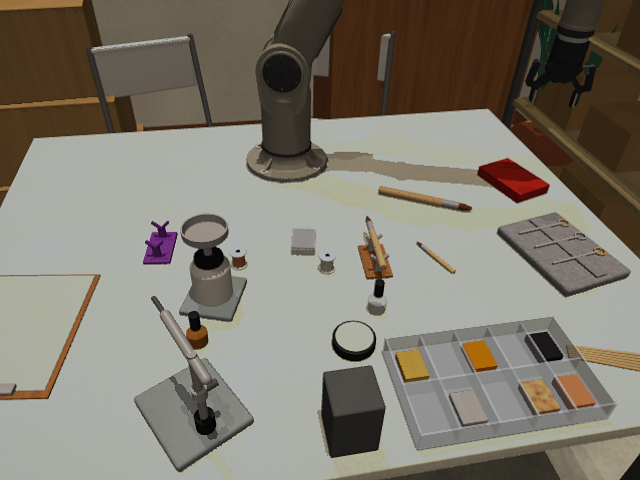

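View pics/top0.png

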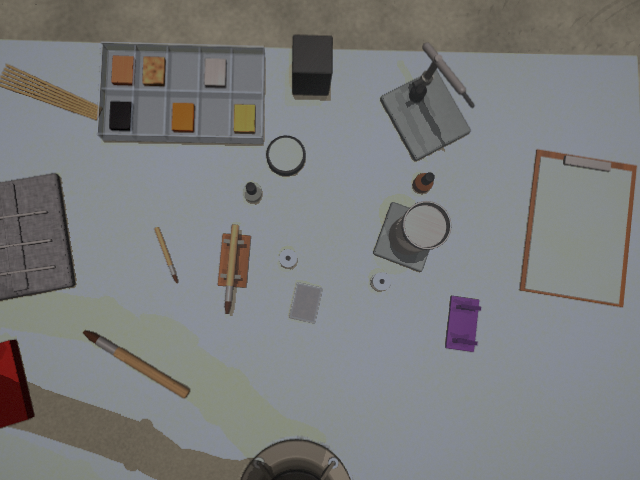

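The top view shows three brush-like things: a large one at (137,365), a small one at (166,254) and the middle-sized one on the wooden rest at (232,268). There are two rest shapes: wooden with aluminium at (235,260), and purple at (463,323), which is a decoy. I choose the brush at (232,268) on the wooden rest. The dish is at (426,226), and the vise near (440,90) is an obstacle. Next is a close crop with a first measurement.

```bash
python3 - <<'E'
from h import *
t=load('top0');s=load('scene0');im=t['pixels']
a=cv2.resize(im[215:320,185:285],None,fx=4,fy=4,interpolation=2)
b=cv2.resize(im[190:295,370:470],None,fx=4,fy=4,interpolation=2)
cv2.imwrite('pics/crop1.png',np.hstack([a,b]))
for uv,z in [((228,310),.047),((235,226),.047),((426,226),.188),((253,191),.04),((288,258),.04),((382,282),.04),((306,303),.026),((440,60),.15),((470,100),.15),((424,180),.07)]:
    print(uv,np.round(onz(t,*uv,z),3))
for uv,z in [((368,219),.047),((380,268),.047),((205,232),.188),((157,300),.15),((154,298),.2),((205,375),.15)]: print('s',uv,np.round(onz(s,*uv,z),3))
E
```

```text
(228, 310) [0.375 0.138 0.047]
(235, 226) [0.545 0.129 0.047]
(426, 226) [ 0.531 -0.227  0.188]
(253, 191) [0.619 0.095 0.04 ]
(288, 258) [0.482 0.02  0.04 ]
(382, 282) [ 0.435 -0.172  0.04 ]
(306, 303) [ 0.391 -0.018  0.026]
(440, 60) [ 0.859 -0.267  0.15 ]
(470, 100) [ 0.781 -0.323  0.15 ]
(424, 180) [ 0.642 -0.253  0.07 ]
s (368, 219) [0.379 0.143 0.047]
s (380, 268) [0.55  0.124 0.047]
s (205, 232) [ 0.551 -0.225  0.188]
s (157, 300) [ 0.675 -0.31   0.15 ]
s (154, 298) [ 0.721 -0.304  0.2  ]
s (205, 375) [ 0.842 -0.234  0.15 ]
```

View pics/crop1.png

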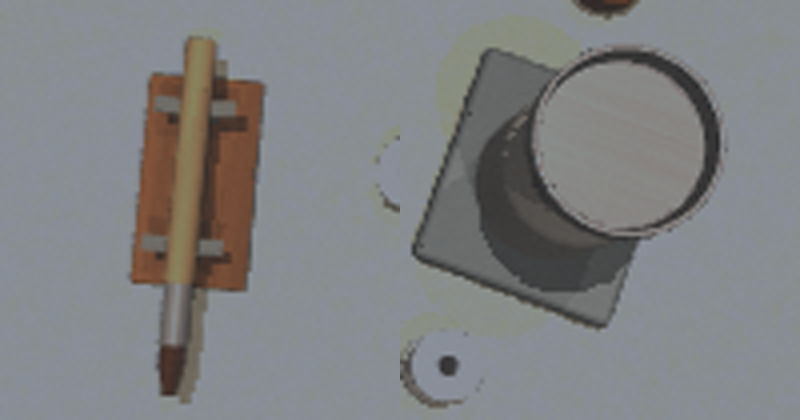

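Top and scene views put the brush tip near (0.376,0.140) and the handle end near (0.548,0.127), which fits 180 mm. The dish is near (0.54,-0.227). I'll go above the brush with the jaws turned across it and take a wrist look on the way.

Call:
apply_moves --plan '[[[0, 0, -0.09, -0.92, -0.96, -0.08, -1], [0, 0, -0.09, -0.92, -0.96, -0.08, -1], [0, 0, -0.09, -0.92, -0.96, -0.08, -1], [0, 0, -0.09, -0.92, -0.96, -0.08, -1], [0, 0, -0.09, -0.92, -0.96, -0.08, -1], [0, 0, -0.09, -0.92, -0.96, -0.08, -1], [0, 0, -0.09, -0.92, -0.96, -0.08, -1], [0, 0, -0.09, -0.92, -0.96, -0.08, -1], [0, 0, -0.09, -0.92, -0.96, -0.08, -1], [0, 0, -0.09, -0.92, -0.96, -0.08, -1], [0, 0, -0.09, -0.92, -0.96, -0.08, -1], [0, 0, -0.09, -0.92, -0.96, -0.08, -1]]]'

```text
clock: 1.1
tcp_pos: [0.4353, 0.1677, 0.2614]
orientation: [-0.132, -3.139, -0.0]
contact_force: [1.7, -0.5, 0.1]
grip_width: 0.0856
```

```bash
python3 - <<'E'
from h import *
d=snap('wrist','w1'); o=r.get_obs(); print(o['tcp_pos'],np.round(d['pose'],3).tolist(),d['fx'],d['cx'],d['cy'])
E
```

```text
[0.43866237 0.15916755 0.26194103] [[0.085, -0.954, -0.287, 0.363], [0.996, 0.082, 0.024, 0.174], [0.001, -0.288, 0.958, 0.404], [0.0, 0.0, 0.0, 1.0]] 408.12405187250187 316.8286267135977 240.21878083332976
```

View pics/w1.png

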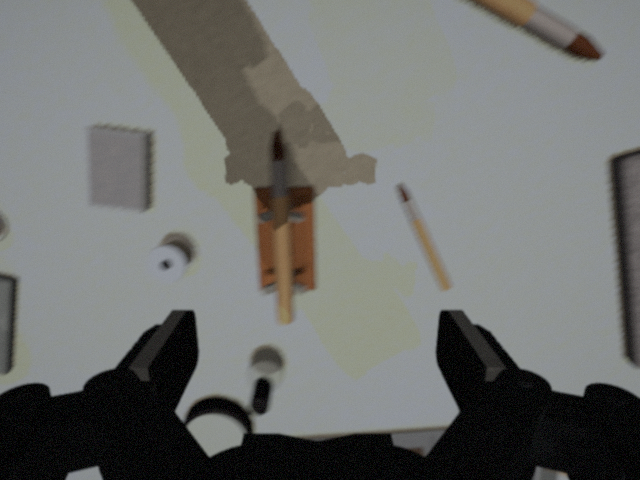

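The wrist view shows the brush on the wooden rest, tip at (278,130) and handle end at (286,322). I'll measure it and cross-check the dish against the pump base in the top view.

```bash
python3 - <<'E'
from h import *
d=load('w1');im=d['pixels']; hsv=cv2.cvtColor(im,cv2.COLOR_BGR2HSV)
# handle: yellowish-wood
m=cv2.inRange(hsv,(12,70,60),(28,255,255)); m[:, :262]=0; m[:,312:]=0;m[:190]=0;m[340:]=0
n,l,st,c=cv2.connectedComponentsWithStats(m);i=1+np.argmax(st[1:,4]);ys,xs=np.where(l==i)
print(st[i])
vx,vy,x0,y0=cv2.fitLine(np.column_stack([xs,ys]).astype(np.float32),2,0,.01,.01).ravel();
f=lambda y:(x0+vx/vy*(y-y0))
top=ys.min();bot=ys.max()+1
for y in (130,top,bot): print(y,f(y),np.round(onz(d,f(y),y,.0473),4))
t,s=load('top0'),load('scene0')
print('base',onz(t,406.8,236.7,.014),'dish',onz(t,426.5,225.6,.188))
def proj(d,p):
    P=np.linalg.inv(d['pose']);q=P[:3,:3]@p+P[:3,3];a=np.array([q[0],-q[1]])/-q[2];a=a*(1+d['k1']*(a@a));return a*[d['fx'],d['fy']]+[d['cx'],d['cy']]
print(proj(s,np.array([.531,-.228,.188])))
# scene dish: nearest rim, left and right extents in crop
g=cv2.resize(s['pixels'][205:330,170:260],None,fx=5,fy=5,interpolation=2)
o=r.get_obs(); 
mm=cv2.inRange(hsv,(0,60,20),(14,255,200));mm[:, :262]=0;mm[:,295:]=0;mm[170:]=0;mm[:110]=0
ys,xs=np.where(mm);print(len(ys),ys.min(),ys.max(),xs.mean())
cv2.imwrite('pics/crop2.png',g)
E
```

```text
[ 262  196   50  127 3830]
130 285.36362 [0.3706 0.1466 0.0473]
196 285.60371999611965 [0.4268 0.1408 0.0473]
323 286.06571589370145 [0.551  0.1279 0.0473]
base [ 0.53216949 -0.2288944   0.014     ] dish [ 0.53171887 -0.22765282  0.188     ]
[202.88850124 225.58902988]
175 130 160 277.77142857142854
```

View pics/crop2.png

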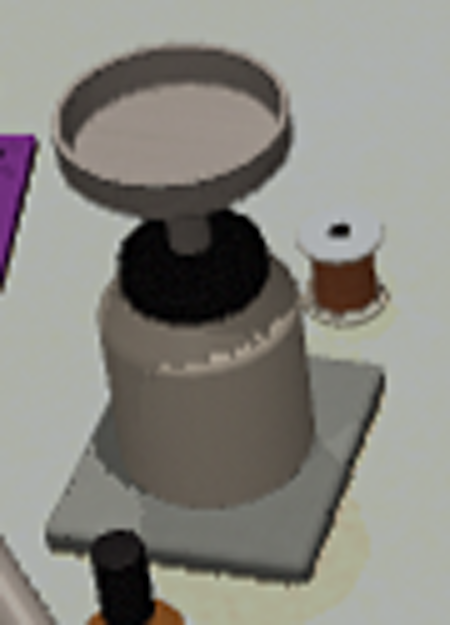

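Dish confirmed at (0.533,-0.227) by both views and the base centre. The brush angle disagrees (−3° to −8°), so I'll remeasure it with a tighter handle mask now the arm has settled.

```bash
python3 - <<'E'
from h import *
d=snap('wrist','w2');print(r.get_obs()['tcp_pos'],r.get_obs()['orientation'],r.get_obs()['contact_force'])
for nm,d,reg in (('w',d,(190,345,240,325)),('t',load('top0'),(215,320,215,255))):
    a,b,c,e=reg;im=d['pixels'][a:b,c:e];h=cv2.cvtColor(im,cv2.COLOR_BGR2HSV)
    rest=h[...,0][h[...,1]>80]; 
    m=cv2.inRange(h,(12,70,90),(30,255,255))
    n,l,st,ce=cv2.connectedComponentsWithStats(m);i=1+np.argmax(st[1:,4]);ys,xs=np.where(l==i);xs=xs+c;ys=ys+a
    R_=[(y,xs[ys==y].mean(),np.ptp(xs[ys==y])+1) for y in np.unique(ys)]
    print(nm,st[i],[tuple(np.round(q,1)) for q in R_[::12]])
    P=np.array([onz(d,q[1],q[0],.0473)[:2] for q in R_ if 5<q[2]<25])
    k=np.polyfit(P[:,0],P[:,1],1);print('slope',k[0],'y at .455',np.polyval(k,.455),'x range',P[:,0].min(),P[:,0].max())
E
```

```text
[0.43743398 0.16289789 0.26170598] [ 1.49256376e-01  3.13683274e+00 -2.51124271e-03] [ 0.15954913  0.42303568 -0.73009064]
w [  28    4   57  124 3403] [(np.float64(194.0), np.float64(324.0), np.float64(1.0)), (np.float64(206.0), np.float64(321.6), np.float64(7.0)), (np.float64(218.0), np.float64(295.1), np.float64(57.0)), (np.float64(230.0), np.float64(295.0), np.float64(56.0)), (np.float64(242.0), np.float64(296.5), np.float64(55.0)), (np.float64(254.0), np.float64(297.3), np.float64(55.0)), (np.float64(266.0), np.float64(299.6), np.float64(52.0)), (np.float64(278.0), np.float64(297.1), np.float64(51.0)), (np.float64(290.0), np.float64(297.5), np.float64(16.0)), (np.float64(302.0), np.float64(298.0), np.float64(15.0)), (np.float64(314.0), np.float64(298.5), np.float64(14.0))]
slope -0.31636277638268584 y at .455 0.15623066310971986 x range 0.4352077229074942 0.5495887069470557
t [  9  10  15  61 468] [(np.float64(225.0), np.float64(234.5), np.float64(6.0)), (np.float64(237.0), np.float64(233.5), np.float64(8.0)), (np.float64(249.0), np.float64(232.5), np.float64(8.0)), (np.float64(261.0), np.float64(231.0), np.float64(9.0)), (np.float64(273.0), np.float64(229.5), np.float64(8.0)), (np.float64(285.0), np.float64(228.4), np.float64(9.0))]
slope -0.07222552661805838 y at .455 0.13587794561979297 x range 0.42510880806421286 0.5466220171396232
```

Settled on: brush axis slope −0.072, grip point about (0.474,0.1345). Its x = −30 end is at 0.425 and its handle end at 0.548, a 123 mm span against 125 mm given. Now to the dish with fingers shut.

Call:
apply_moves --plan '[[[0, 0, 0, -0.331, -0.948, 0, 1], [0, 0, 0, -0.331, -0.948, 0, 1], [0, 0, 0, -0.331, -0.948, 0, 1], [0, 0, 0, -0.331, -0.948, 0, 1], [0, 0, 0, -0.331, -0.948, 0, 1], [0, 0, 0, -0.331, -0.948, 0, 1], [0, 0, 0, -0.331, -0.948, 0, 1], [0, 0, 0, -0.331, -0.948, 0, 1], [0, 0, 0, -0.331, -0.948, 0, 1], [0, 0, 0, -0.331, -0.948, 0, 1], [0, 0, 0, -0.331, -0.948, 0, 1], [0, 0, 0, -0.331, -0.948, 0, 1]]]'

```text
clock: 2.2
tcp_pos: [0.535, -0.2205, 0.2607]
orientation: [-0.137, -3.137, 0.001]
contact_force: [1.2, 0.9, -0.5]
grip_width: 0.0001
```

Call:
apply_moves --plan '[[[0, 0, 0, 0, 0, 0.08, 1], [0, 0, 0, 0, 0, 0.15, 1], [0, 0, 0, 0, 0, 0.15, 1], [0, 0, 0, 0, 0, 0.15, 1], [0, 0, 0, 0, 0, 0.15, 1]]]'

```text
clock: 2.62
tcp_pos: [0.536, -0.2183, 0.2025]
orientation: [0.13, 3.138, 0.0]
contact_force: [-0.0, -0.1, 0.4]
grip_width: -0.0001
```

```bash
python3 - <<'E'
from h import *
s=snap('scene','s1');t=snap('top','t1');o=r.get_obs();print(o['clock'],o['tcp_pos'],o['orientation'],o['contact_force'],o['grip_width'])
a=cv2.resize(s['pixels'][170:290,150:270],(400,400),interpolation=2);b=cv2.resize(t['pixels'][165:285,365:485],(400,400),interpolation=2)
cv2.imwrite('pics/crop3.png',np.hstack([a,b]))
E
```

```text
2.7167 [ 0.53643441 -0.21896937  0.20317958] [ 1.30748195e-01  3.13598054e+00 -5.07950895e-04] [0.30724896 0.25749687 0.77836949] 0.000281123405213568
```

View pics/crop3.png

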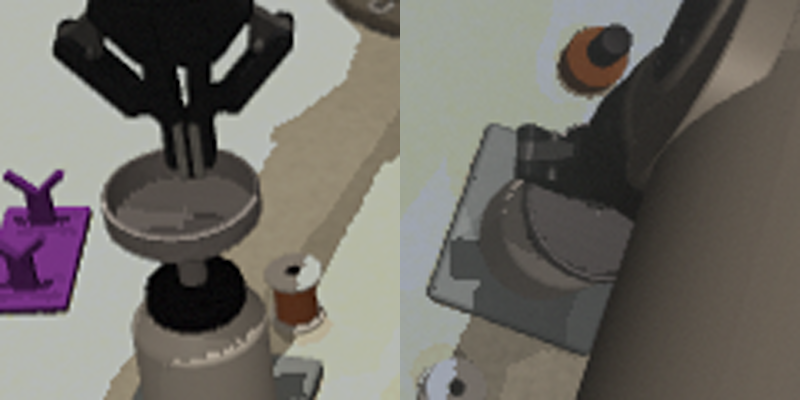

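The fingertips are shut above the dish, roughly centred. I'll shift 8 mm in −y and come down to just above the floor.

Call:
apply_moves --plan '[[[0, 0, 0, 0.007, -0.02, 0.03, 1], [0, 0, 0, 0.007, -0.02, 0.06, 1], [0, 0, 0, 0.007, -0.02, 0.068, 1], [0, 0, 0, 0.007, -0.02, 0.068, 1], [0, 0, 0, 0.007, -0.02, 0.068, 1]]]'

```text
clock: 3.13
tcp_pos: [0.5315, -0.2268, 0.1736]
orientation: [-0.132, -3.138, -0.0]
contact_force: [0.2, 0.4, 0.3]
grip_width: -0.0002
```

Call:
apply_moves --plan '[[[0, 0, 0, 0, 0, 0.0025, 1], [0, 0, 0, 0, 0, 0.005, 1], [0, 0, 0, 0, 0, 0.0075, 1], [0, 0, 0, 0, 0, 0.01, 1], [0, 0, 0, 0, 0, 0.0125, 1], [0, 0, 0, 0, 0, 0.0125, 1], [0, 0, 0, 0, 0, 0.0125, 1]]]'

```text
clock: 3.72
tcp_pos: [0.5321, -0.2268, 0.1693]
orientation: [0.132, 3.138, -0.0]
contact_force: [0.5, -0.1, 1.8]
grip_width: 0.0002
```

```bash
python3 - <<'E'
from h import *
o=r.get_obs();print(o['clock'],o['tcp_pos'],o['contact_force'],o['moment'])
E
```

```text
3.7167 [ 0.53209102 -0.22677746  0.16930606] [ 0.51068727 -0.14386717  1.81301921] [ 0.1541025  -0.09057138  0.00173918]
```

Call:
apply_moves --plan '[[[0, 0, 0, 0, 0, 0.0025, 1], [0, 0, 0, 0, 0, 0.005, 1], [0, 0, 0, 0, 0, 0.0075, 1], [0, 0, 0, 0, 0, 0.01, 1], [0, 0, 0, 0, 0, 0.0125, 1], [0, 0, 0, 0, 0, 0.0125, 1], [0, 0, 0, 0, 0, 0.0125, 1]]]'

```text
clock: 4.3
tcp_pos: [0.532, -0.2268, 0.1641]
orientation: [0.132, 3.138, -0.0]
contact_force: [0.6, 0.2, 2.3]
grip_width: -0.0
```

Call:
apply_moves --plan '[[[0, 0, 0, 0, 0, 0.001, 1], [0, 0, 0, 0, 0, 0.002, 1], [0, 0, 0, 0, 0, 0.002, 1], [0, 0, 0, 0, 0, 0.002, 1]]]'

```text
clock: 4.63
tcp_pos: [0.5321, -0.2268, 0.1634]
orientation: [0.132, 3.138, -0.0]
contact_force: [1.5, 0.9, 3.4]
grip_width: 0.0005
```

The arm tracks stiffly, so I'll use 0.9 mm steps from here. One step onto the buffer then adds at most about 14 N.

Call:
apply_moves --plan '[[[0, 0, 0, 0, 0, 0.0022, 1], [0, 0, 0, 0, 0, 0.0022, 1], [0, 0, 0, 0, 0, 0.0022, 1]]]'

```text
clock: 4.88
tcp_pos: [0.5319, -0.2268, 0.1624]
orientation: [0.132, 3.139, -0.0]
contact_force: [1.8, 0.3, 2.8]
grip_width: -0.0001
```

Call:
apply_moves --plan '[[[0, 0, 0, 0, 0, 0.0022, 1], [0, 0, 0, 0, 0, 0.0022, 1], [0, 0, 0, 0, 0, 0.0022, 1]]]'

```text
clock: 5.13
tcp_pos: [0.5319, -0.2268, 0.1615]
orientation: [0.132, 3.139, -0.0]
contact_force: [1.6, 0.8, 1.8]
grip_width: -0.0001
```

Call:
apply_moves --plan '[[[0, 0, 0, 0, 0, 0.0022, 1], [0, 0, 0, 0, 0, 0.0022, 1], [0, 0, 0, 0, 0, 0.0022, 1]]]'

```text
clock: 5.38
tcp_pos: [0.5318, -0.2268, 0.1606]
orientation: [0.132, 3.139, -0.0]
contact_force: [2.4, 0.0, 3.3]
grip_width: 0.0001
```

Call:
apply_moves --plan '[[[0, 0, 0, 0, 0, 0.0022, 1], [0, 0, 0, 0, 0, 0.0022, 1], [0, 0, 0, 0, 0, 0.0022, 1]]]'

```text
clock: 5.63
tcp_pos: [0.5318, -0.2268, 0.1598]
orientation: [0.132, 3.139, -0.0]
contact_force: [1.2, 0.4, 2.9]
grip_width: 0.0003
```

Call:
apply_moves --plan '[[[0, 0, 0, 0, 0, 0.0022, 1], [0, 0, 0, 0, 0, 0.0022, 1], [0, 0, 0, 0, 0, 0.0022, 1]]]'

```text
clock: 5.88
tcp_pos: [0.5318, -0.2269, 0.1589]
orientation: [-0.132, -3.139, 0.0]
contact_force: [1.7, -0.0, 3.4]
grip_width: 0.0001
```

Call:
apply_moves --plan '[[[0, 0, 0, 0, 0, 0.0025, 1], [0, 0, 0, 0, 0, 0.0025, 1], [0, 0, 0, 0, 0, 0.0025, 1]]]'

```text
clock: 6.13
tcp_pos: [0.5318, -0.2269, 0.1579]
orientation: [-0.132, -3.139, 0.0]
contact_force: [1.2, 0.3, 2.9]
grip_width: 0.0001
```

Call:
apply_moves --plan '[[[0, 0, 0, 0, 0, 0.0025, 1], [0, 0, 0, 0, 0, 0.0025, 1], [0, 0, 0, 0, 0, 0.0025, 1]]]'

```text
clock: 6.38
tcp_pos: [0.5318, -0.2269, 0.1569]
orientation: [-0.132, -3.139, 0.0]
contact_force: [2.2, -0.5, 2.9]
grip_width: 0.0002
```

Call:
apply_moves --plan '[[[0, 0, 0, 0, 0, 0.0025, 1], [0, 0, 0, 0, 0, 0.0025, 1], [0, 0, 0, 0, 0, 0.0025, 1]]]'

```text
clock: 6.63
tcp_pos: [0.5318, -0.2268, 0.1559]
orientation: [-0.132, -3.139, -0.0]
contact_force: [3.1, -0.3, 3.4]
grip_width: 0.0001
```

Call:
apply_moves --plan '[[[0, 0, 0, 0, 0, 0.0025, 1], [0, 0, 0, 0, 0, 0.0025, 1], [0, 0, 0, 0, 0, 0.0025, 1]]]'

```text
clock: 6.88
tcp_pos: [0.5318, -0.2268, 0.1549]
orientation: [-0.132, -3.139, -0.0]
contact_force: [1.8, 0.7, 3.9]
grip_width: -0.0001
```

Call:
apply_moves --plan '[[[0, 0, 0, 0, 0, 0.0024, 1], [0, 0, 0, 0, 0, 0.0024, 1], [0, 0, 0, 0, 0, 0.0024, 1]]]'

```text
clock: 7.13
tcp_pos: [0.5318, -0.2269, 0.1539]
orientation: [-0.132, -3.139, 0.0]
contact_force: [1.9, 0.6, 3.2]
grip_width: 0.0001
```

Call:
apply_moves --plan '[[[0, 0, 0, 0, 0, 0.0024, 1], [0, 0, 0, 0, 0, 0.0024, 1], [0, 0, 0, 0, 0, 0.0024, 1]]]'

```text
clock: 7.38
tcp_pos: [0.5318, -0.2268, 0.1529]
orientation: [-0.132, -3.139, -0.0]
contact_force: [0.4, -0.2, 4.0]
grip_width: -0.0
```

Call:
apply_moves --plan '[[[0, 0, 0, 0, 0, 0.0024, 1], [0, 0, 0, 0, 0, 0.0024, 1], [0, 0, 0, 0, 0, 0.0024, 1]]]'

```text
clock: 7.63
tcp_pos: [0.5318, -0.2268, 0.152]
orientation: [-0.132, -3.139, -0.0]
contact_force: [0.2, 0.4, 2.7]
grip_width: 0.0
```

Call:
apply_moves --plan '[[[0, 0, 0, 0, 0, 0.0024, 1], [0, 0, 0, 0, 0, 0.0024, 1], [0, 0, 0, 0, 0, 0.0024, 1]]]'

```text
clock: 7.88
tcp_pos: [0.5318, -0.2268, 0.151]
orientation: [-0.132, -3.139, 0.0]
contact_force: [1.3, 0.9, 3.0]
grip_width: -0.0001
```

Call:
apply_moves --plan '[[[0, 0, 0, 0, 0, 0.0024, 1], [0, 0, 0, 0, 0, 0.0024, 1], [0, 0, 0, 0, 0, 0.0024, 1]]]'

```text
clock: 8.13
tcp_pos: [0.5318, -0.2268, 0.1501]
orientation: [-0.132, -3.139, -0.0]
contact_force: [0.8, 0.3, 4.0]
grip_width: 0.0002
```

Call:
apply_moves --plan '[[[0, 0, 0, 0, 0, 0.0024, 1], [0, 0, 0, 0, 0, 0.0024, 1], [0, 0, 0, 0, 0, 0.0024, 1]]]'

```text
clock: 8.38
tcp_pos: [0.5318, -0.2268, 0.1491]
orientation: [-0.132, -3.139, 0.0]
contact_force: [0.8, 0.8, 4.5]
grip_width: -0.0001
```

Call:
apply_moves --plan '[[[0, 0, 0, 0, 0, 0.0024, 1], [0, 0, 0, 0, 0, 0.0024, 1], [0, 0, 0, 0, 0, 0.0024, 1]]]'

```text
clock: 8.63
tcp_pos: [0.5318, -0.2268, 0.1482]
orientation: [-0.132, -3.139, -0.0]
contact_force: [1.7, -0.0, 3.8]
grip_width: -0.0005
```

Call:
apply_moves --plan '[[[0, 0, 0, 0, 0, 0.0024, 1], [0, 0, 0, 0, 0, 0.0024, 1], [0, 0, 0, 0, 0, 0.0024, 1]]]'

```text
clock: 8.88
tcp_pos: [0.5318, -0.2268, 0.1478]
orientation: [0.132, 3.139, 0.001]
contact_force: [-0.1, 1.6, 8.8]
grip_width: 0.0
```

I've met the stop at about 23 mm. I'll press slightly more and hold.

Call:
apply_moves --plan '[[[0, 0, 0, 0, 0, 0.0005, 1], [0, 0, 0, 0, 0, 0.0005, 1], [0, 0, 0, 0, 0, 0.0005, 1], [0, 0, 0, 0, 0, 0.0005, 1], [0, 0, 0, 0, 0, 0.0005, 1]]]'

```text
clock: 9.3
tcp_pos: [0.5318, -0.2269, 0.1477]
orientation: [0.132, 3.139, 0.001]
contact_force: [-0.4, 0.9, 10.1]
grip_width: 0.0002
```

Call:
apply_moves --plan '[[[0, 0, 0, 0, 0, 0.001, 1], [0, 0, 0, 0, 0, 0.001, 1], [0, 0, 0, 0, 0, 0.001, 1], [0, 0, 0, 0, 0, 0.001, 1], [0, 0, 0, 0, 0, 0.001, 1]]]'

```text
clock: 9.72
tcp_pos: [0.5319, -0.2269, 0.1476]
orientation: [0.132, 3.138, 0.001]
contact_force: [-2.5, 1.6, 12.8]
grip_width: 0.0002
```

Call:
apply_moves --plan '[[[0, 0, 0, 0, 0, -0.01, 1], [0, 0, 0, 0, 0, -0.03, 1], [0, 0, 0, 0, 0, -0.05, 1], [0, 0, 0, 0, 0, -0.07, 1], [0, 0, 0, 0, 0, -0.1, 1], [0, 0, 0, 0, 0, -0.2, 1], [0, 0, 0, 0, 0, -0.28, 1], [0, 0, 0, 0, 0, -0.28, 1], [0, 0, 0, 0, 0, -0.28, 1]]]'

```text
clock: 10.47
tcp_pos: [0.5324, -0.2274, 0.261]
orientation: [0.132, 3.135, -0.001]
contact_force: [-0.7, -0.6, -0.7]
grip_width: -0.0001
```

```bash
python3 - <<'E'
from h import *
o=r.get_obs();p=o['tcp_pos'];Rm=R.from_rotvec(o['orientation']).as_matrix();print(o['clock'],p,o['contact_force'],np.round(Rm,4).tolist())
print((Rm.T@(np.array([.474,.1345,.16])-p))/.4)
E
```

```text
10.4667 [ 0.53243889 -0.2273539   0.26098968] [-0.73731225 -0.64184345 -0.73752581] [[-0.9964, 0.0842, 0.0036], [0.0842, 0.9965, -0.0006], [-0.0036, -0.0003, -1.0]]
[0.22263463 0.88920639 0.25139102]
```

Press done: about 12.8 N total against the stop, then released and clear. Next is above the brush with the jaws open, then a wrist check.

Call:
apply_moves --plan '[[[0, 0, 0, 0.222, 0.889, 0, -1], [0, 0, 0, 0.222, 0.889, 0, -1], [0, 0, 0, 0.222, 0.889, 0, -1], [0, 0, 0, 0.222, 0.889, 0, -1], [0, 0, 0, 0.222, 0.889, 0, -1], [0, 0, 0, 0.222, 0.889, 0, -1], [0, 0, 0, 0.222, 0.889, 0, -1], [0, 0, 0, 0.222, 0.889, 0, -1], [0, 0, 0, 0.222, 0.889, 0, -1], [0, 0, 0, 0.222, 0.889, 0, -1], [0, 0, 0, 0.222, 0.889, 0, -1], [0, 0, 0, 0.222, 0.889, 0, -1]]]'

```text
clock: 11.47
tcp_pos: [0.4725, 0.1339, 0.2577]
orientation: [-0.132, -3.137, 0.003]
contact_force: [-0.4, -0.2, -0.0]
grip_width: 0.085
```

Call:
apply_moves --plan '[[[0, 0, 0, 0, 0, 0.1, -1], [0, 0, 0, 0, 0, 0.2, -1], [0, 0, 0, 0, 0, 0.3, -1], [0, 0, 0, 0, 0, 0.35, -1], [0, 0, 0, 0, 0, 0.35, -1], [0, 0, 0, 0, 0, 0.35, -1], [0, 0, 0, 0, 0, 0.35, -1]]]'

```text
clock: 12.05
tcp_pos: [0.4744, 0.1342, 0.1199]
orientation: [0.135, 3.137, 0.001]
contact_force: [0.3, 0.9, 0.5]
grip_width: 0.0851
```

```bash
python3 - <<'E'
from h import *
d=snap('wrist','w3');o=r.get_obs();print(o['clock'],o['tcp_pos'],o['orientation'],o['contact_force'])
E
```

```text
12.1 [0.47468454 0.13462736 0.12038349] [1.34279019e-01 3.13598903e+00 1.91631782e-03] [-0.64864859  0.29232909  0.15607977]
```

View pics/w3.png

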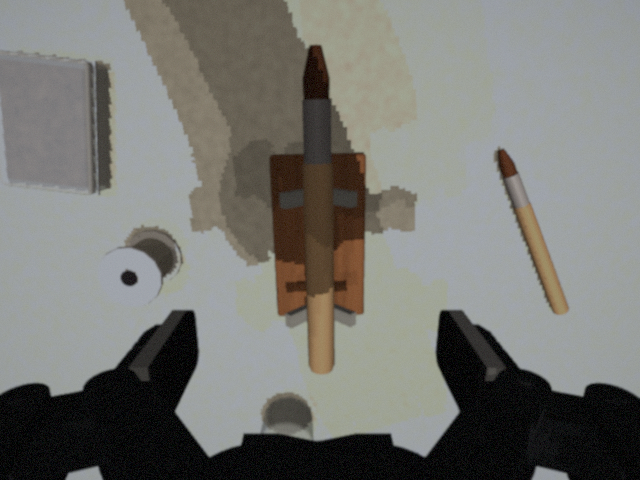

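The brush is centred in the jaws (x≈320), tip at (316,46), handle end at (321,372), ferrule/handle joint at row 163. Checking those numbers:

```bash
python3 - <<'E'
from h import *
d=load('w3')
for n,u,v,z in(('tip',316,46,.0473),('hj',318,163,.0473),('end',321,372,.0473),('cr-l',290,199,.053),('cr-r',345,198,.053),('cr2-l',297,318,.053),('cr2-r',346,318,.053),('b1',271,156,.008),('b2',364,154,.008),('b3',278,314,.008),('b4',363,312,.008)): print(n,np.round(onz(d,u,v,z),4))
E
```

```text
tip [0.369  0.143  0.0473]
hj [0.4249 0.1391 0.0473]
end [0.5508 0.13   0.0473]
cr-l [0.4415 0.123  0.053 ]
cr-r [0.4434 0.1516 0.053 ]
cr2-l [0.5101 0.1197 0.053 ]
cr2-r [0.5126 0.1475 0.053 ]
b1 [0.4223 0.1105 0.008 ]
b2 [0.4261 0.1674 0.008 ]
b3 [0.5292 0.1025 0.008 ]
b4 [0.5328 0.161  0.008 ]
```

Consistent: length 181 mm, axis −4.1°, grip point at (0.4745,0.1355), cradles 69 mm apart. Descend and grip.

Call:
apply_moves --plan '[[[0, 0, 0, 0, 0.0025, 0.08, -1], [0, 0, 0, 0, 0.0025, 0.15, -1], [0, 0, 0, 0, 0.0025, 0.2, -1], [0, 0, 0, 0, 0.0025, 0.231, -1], [0, 0, 0, 0, 0.0025, 0.231, -1], [0, 0, 0, 0, 0.0025, 0.231, -1]]]'

```text
clock: 12.6
tcp_pos: [0.4742, 0.1362, 0.0273]
orientation: [0.132, 3.137, 0.001]
contact_force: [0.0, 0.0, -0.1]
grip_width: 0.0854
```

Call:
apply_moves --plan '[[[0, 0, 0, 0, 0, 0, 0], [0, 0, 0, 0, 0, 0, 0.4], [0, 0, 0, 0, 0, 0, 1], [0, 0, 0, 0, 0, 0, 1], [0, 0, 0, 0, 0, 0, 1], [0, 0, 0, 0, 0, 0, 1], [0, 0, 0, 0, 0, 0, 1], [0, 0, 0, 0, 0, 0, 1]]]' --force 40

```text
clock: 13.27
tcp_pos: [0.4734, 0.1356, 0.0266]
orientation: [0.132, 3.139, -0.0]
contact_force: [-1.1, -2.9, 5.2]
grip_width: 0.0147
```

Call:
apply_moves --plan '[[[0, 0, 0, 0, 0, -0.02, 1], [0, 0, 0, 0, 0, -0.06, 1], [0, 0, 0, 0, 0, -0.12, 1], [0, 0, 0, 0, 0, -0.2, 1], [0, 0, 0, 0, 0, -0.3, 1], [0, 0, 0, 0, 0, -0.4, 1], [0, 0, 0, 0, 0, -0.5, 1], [0, 0, 0, 0, 0, -0.6, 1], [0, 0, 0, 0, 0, -0.65, 1], [0, 0, 0, 0, 0, -0.65, 1], [0, 0, 0, 0, 0, -0.65, 1]]]'

```text
clock: 14.18
tcp_pos: [0.4736, 0.1363, 0.2875]
orientation: [0.132, 3.137, 0.003]
contact_force: [-0.4, 0.6, -1.2]
grip_width: 0.0146
```

```bash
python3 - <<'E'
from h import *
d=snap('wrist','w4');o=r.get_obs();p=o['tcp_pos'];Rm=R.from_rotvec(o['orientation']).as_matrix();print(o['clock'],p,o['grip_width'],o['contact_force'],np.round(Rm,3).tolist())
# current tip: grasp relation: brush tip in tool frame from grasp time
R0=R.from_rotvec([.132,3.138,0]).as_matrix();p0=np.array([.4734,.1356,.0270]);
tip=R0.T@(np.array([.370,.143,.0473])-p0);print('tip in tool',tip)
# tilt th about tool y so that tip goes down
for sg in(1,-1):
    Rn=R0@R.from_rotvec([0,sg*np.radians(35),0]).as_matrix();print(sg,Rn@tip)
    if (Rn@tip)[2]<-.01:
        for z in(.26,.177): print(z, np.array([.533,-.227,z])-Rn@tip, Rm.T@(np.array([.533,-.227,z])-Rn@tip-p)/.4)
E
```

```text
14.2333 [0.47272251 0.13597506 0.2860099 ] 0.014628462261762855 [-0.09160768  0.04022947 -0.42408382] [[-0.996, 0.084, -0.0], [0.084, 0.996, 0.0], [0.0, 0.0, -1.0]]
tip in tool [ 0.10363957 -0.00130912 -0.02038471]
1 [-0.07311788  0.00484593  0.07608352]
-1 [-0.09632253  0.00680569 -0.04282597]
0.26 [ 0.62932253 -0.23380569  0.30282597] [-0.4675515  -0.88839641 -0.0424071 ]
0.177 [ 0.62932253 -0.23380569  0.21982597] [-0.46763242 -0.88843953  0.16509288]
```

View pics/w4.png

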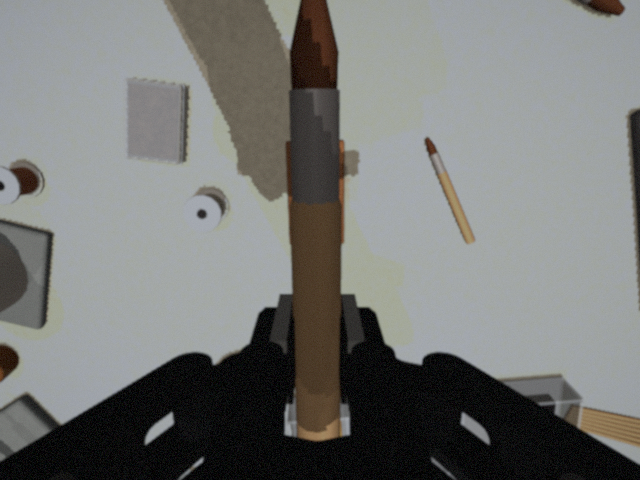

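The brush is held straight and lifted clear, filling the column at x≈315. I'll tilt the tip down 35° and carry it above the dish.

Call:
apply_moves --plan '[[[0, -0.194, 0, -0.468, -0.888, -0.042, 1], [0, -0.194, 0, -0.468, -0.888, -0.042, 1], [0, -0.194, 0, -0.468, -0.888, -0.042, 1], [0, -0.194, 0, -0.468, -0.888, -0.042, 1], [0, -0.194, 0, -0.468, -0.888, -0.042, 1], [0, -0.194, 0, -0.468, -0.888, -0.042, 1], [0, -0.194, 0, -0.468, -0.888, -0.042, 1], [0, -0.194, 0, -0.468, -0.888, -0.042, 1], [0, -0.194, 0, -0.468, -0.888, -0.042, 1], [0, -0.194, 0, -0.468, -0.888, -0.042, 1], [0, -0.194, 0, -0.468, -0.888, -0.042, 1], [0, -0.194, 0, -0.468, -0.888, -0.042, 1]]]'

```text
clock: 15.23
tcp_pos: [0.6298, -0.235, 0.3008]
orientation: [0.107, 2.533, -0.034]
contact_force: [-0.3, 0.4, 0.7]
grip_width: 0.0147
```

Call:
apply_moves --plan '[[[0, 0, 0, 0, 0, 0, 1], [0, 0, 0, 0, 0, 0, 1], [0, 0, 0, 0, 0, 0, 1]]]'

```text
clock: 15.48
tcp_pos: [0.6288, -0.2329, 0.3007]
orientation: [0.107, 2.534, -0.033]
contact_force: [0.0, 0.9, -0.3]
grip_width: 0.015
```

```bash
python3 - <<'E'
from h import *
s=snap('scene','s2');w=snap('wrist','w5');o=r.get_obs();p=o['tcp_pos'];Rm=R.from_rotvec(o['orientation']).as_matrix();print(o['clock'],p,o['grip_width'],o['contact_force'])
tip=np.array([.1036,-.0013,-.0204]);T=p+Rm@tip;print('tip',T)
for z in(.2,.177): print(z,Rm.T@(np.array([.533,-.227,z])-T)/.4)
a=cv2.resize(s['pixels'][150:290,150:290],(400,400),interpolation=2);b=cv2.resize(w['pixels'],(400,300));b=cv2.copyMakeBorder(b,0,100,0,0,0)
cv2.imwrite('pics/crop4.png',np.hstack([a,b]))
E
```

```text
15.5833 [ 0.62934372 -0.23183757  0.30168053] 0.01485226779561176 [-0.87553892 -0.4942233   0.30494316]
tip [ 0.53284398 -0.22516238  0.25932427]
0.2 [ 0.08398766 -0.00466829  0.12223581]
0.177 [ 0.11679427 -0.00471549  0.16945841]
```

View pics/crop4.png

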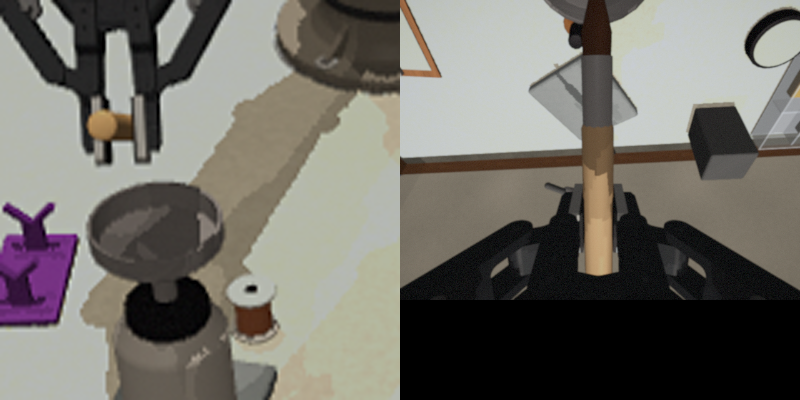

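Dish is up, with the brush above it and tip down toward the dish centre. I'll lower straight down to a tip height of about 6 mm above the floor and hold.

Call:
apply_moves --plan '[[[0, 0, 0, 0.03, -0.004, 0.044, 1], [0, 0, 0, 0.06, -0.0045, 0.087, 1], [0, 0, 0, 0.09, -0.0045, 0.13, 1], [0, 0, 0, 0.105, -0.0045, 0.152, 1], [0, 0, 0, 0.115, -0.0045, 0.167, 1], [0, 0, 0, 0.115, -0.0045, 0.167, 1], [0, 0, 0, 0.115, -0.0045, 0.167, 1], [0, 0, 0, 0.115, -0.0045, 0.167, 1], [0, 0, 0, 0.115, -0.0045, 0.167, 1], [0, 0, 0, 0.115, -0.0045, 0.167, 1]]]'

```text
clock: 16.42
tcp_pos: [0.6308, -0.2353, 0.2228]
orientation: [0.106, 2.529, -0.034]
contact_force: [-0.7, -0.6, 0.2]
grip_width: 0.0148
```

```bash
python3 - <<'E'
from h import *
s=snap('scene','s3');o=r.get_obs();p=o['tcp_pos'];Rm=R.from_rotvec(o['orientation']).as_matrix();print(o['clock'],p,o['grip_width'],o['contact_force'])
print('tip',p+Rm@np.array([.1036,-.0013,-.0204]))
a=cv2.resize(s['pixels'][170:290,150:270],(600,600),interpolation=2)
cv2.imwrite('pics/crop5.png',a)
E
```

```text
16.4667 [ 0.63068866 -0.23536649  0.222684  ] 0.014592614751137229 [ 0.593828    0.67517725 -0.28326562]
tip [ 0.53433864 -0.22859922  0.18000277]
```

View pics/crop5.png

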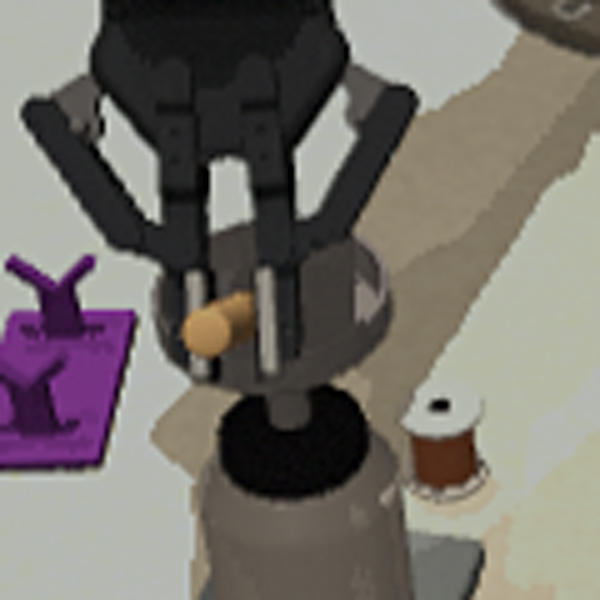

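The tip is inside the dish but computed 9 mm above the floor, close to the 11 mm limit. I'll lower 5 mm more and hold.

Call:
apply_moves --plan '[[[0, 0, 0, 0.004, 0.002, 0.005, 1], [0, 0, 0, 0.007, 0.002, 0.01, 1], [0, 0, 0, 0.007, 0.002, 0.01, 1], [0, 0, 0, 0.007, 0.002, 0.01, 1], [0, 0, 0, 0.007, 0.002, 0.01, 1], [0, 0, 0, 0.007, 0.002, 0.01, 1]]]'

```text
clock: 16.97
tcp_pos: [0.6304, -0.2349, 0.217]
orientation: [0.107, 2.53, -0.034]
contact_force: [-0.1, 0.4, -0.6]
grip_width: 0.0145
```

```bash
python3 - <<'E'
from h import *
w=snap('wrist','w6');o=r.get_obs();p=o['tcp_pos'];Rm=R.from_rotvec(o['orientation']).as_matrix();print(o['clock'],p,o['grip_width'],o['contact_force'])
print('tip',p+Rm@np.array([.1036,-.0013,-.0204]))
E
```

```text
17.0167 [ 0.63040003 -0.23481127  0.21701839] 0.014798456598391685 [-0.42043383  1.18770294 -1.01843423]
tip [ 0.5340052 -0.2279817  0.1744484]
```

View pics/w6.png

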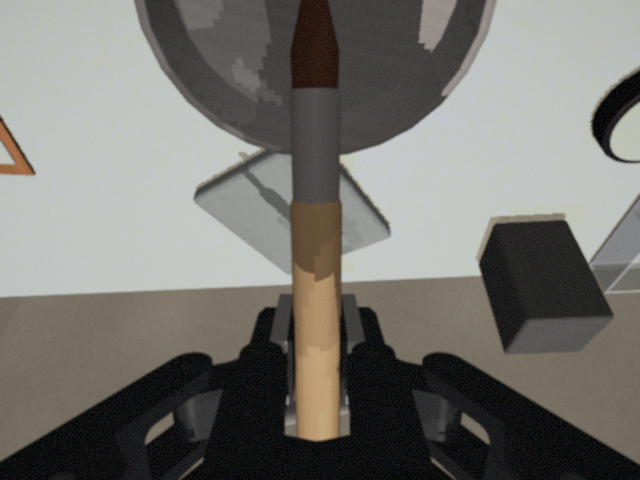

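The tip is centred in the dish, computed 3.5 mm above the floor with no contact force, and the brush hasn't slipped (handle joint still at row 202). Raise straight out, then return above the rest.

Call:
apply_moves --plan '[[[0, 0, 0, -0.03, 0, -0.044, 1], [0, 0, 0, -0.06, 0, -0.087, 1], [0, 0, 0, -0.09, 0, -0.13, 1], [0, 0, 0, -0.125, 0, -0.18, 1], [0, 0, 0, -0.125, 0, -0.18, 1], [0, 0, 0, -0.125, 0, -0.18, 1], [0, 0, 0, -0.125, 0, -0.18, 1]]]'

```text
clock: 17.6
tcp_pos: [0.6299, -0.2341, 0.304]
orientation: [0.106, 2.531, -0.032]
contact_force: [0.5, -0.4, -0.7]
grip_width: 0.0146
```

```bash
python3 - <<'E'
from h import *
o=r.get_obs();p=o['tcp_pos'];r1=R.from_rotvec(o['orientation']);print(p)
print(r1.as_matrix().T@(np.array([.4734,.1356,.285])-p)/.4,(r1.inv()*R.from_rotvec([.132,3.138,0])).as_rotvec()/np.pi)
E
```

```text
[ 0.62990136 -0.23411369  0.30401349]
[ 0.41041992  0.88849404 -0.22753865] [2.20170754e-04 1.93479522e-01 1.89915009e-04]
```

Call:
apply_moves --plan '[[[0, 0.1935, 0, 0.41, 0.888, -0.2275, 1], [0, 0.1935, 0, 0.41, 0.888, -0.2275, 1], [0, 0.1935, 0, 0.41, 0.888, -0.2275, 1], [0, 0.1935, 0, 0.41, 0.888, -0.2275, 1], [0, 0.1935, 0, 0.41, 0.888, -0.2275, 1], [0, 0.1935, 0, 0.41, 0.888, -0.2275, 1], [0, 0.1935, 0, 0.41, 0.888, -0.2275, 1], [0, 0.1935, 0, 0.41, 0.888, -0.2275, 1], [0, 0.1935, 0, 0.41, 0.888, -0.2275, 1], [0, 0.1935, 0, 0.41, 0.888, -0.2275, 1], [0, 0.1935, 0, 0.41, 0.888, -0.2275, 1], [0, 0.1935, 0, 0.41, 0.888, -0.2275, 1]]]'

```text
clock: 18.6
tcp_pos: [0.4723, 0.1376, 0.2841]
orientation: [-0.122, -3.138, 0.001]
contact_force: [0.2, -0.7, -0.6]
grip_width: 0.0149
```

Call:
apply_moves --plan '[[[0, 0, 0, 0, 0, 0.1, 1], [0, 0, 0, 0, 0, 0.2, 1], [0, 0, 0, 0, 0, 0.3, 1], [0, 0, 0, 0, 0, 0.4, 1], [0, 0, 0, 0, 0, 0.5, 1], [0, 0, 0, 0, 0, 0.5, 1], [0, 0, 0, 0, 0, 0.5, 1], [0, 0, 0, 0, 0, 0.5, 1]]]'

```text
clock: 19.27
tcp_pos: [0.4758, 0.1338, 0.0869]
orientation: [0.135, 3.136, 0.0]
contact_force: [-0.3, -0.6, -1.1]
grip_width: 0.0149
```

```bash
python3 - <<'E'
from h import *
o=r.get_obs();p=o['tcp_pos'];r1=R.from_rotvec(o['orientation']);print(o['clock'],p,o['grip_width'],o['contact_force'])
print(r1.as_matrix().T@(np.array([.4734,.1356,.027])-p)/.4,(r1.inv()*R.from_rotvec([.132,3.138,0])).as_rotvec()/np.pi)
E
```

```text
19.2667 [0.4758208  0.13384147 0.08692079] 0.014881794056910263 [-0.28014484 -0.56664079 -1.06212386]
[0.00686773 0.00381694 0.14978269] [ 7.63680508e-05  7.16579834e-04 -6.89432447e-04]
```

Call:
apply_moves --plan '[[[0, 0, 0, 0.006, 0.004, 0.05, 1], [0, 0, 0, 0.006, 0.004, 0.1, 1], [0, 0, 0, 0.006, 0.004, 0.125, 1], [0, 0, 0, 0.006, 0.004, 0.135, 1], [0, 0, 0, 0.006, 0.004, 0.14, 1], [0, 0, 0, 0.006, 0.004, 0.144, 1], [0, 0, 0, 0.006, 0.004, 0.147, 1], [0, 0, 0, 0.006, 0.004, 0.149, 1], [0, 0, 0, 0.006, 0.004, 0.149, 1], [0, 0, 0, 0.006, 0.004, 0.149, 1]]]'

```text
clock: 20.1
tcp_pos: [0.4733, 0.136, 0.027]
orientation: [0.133, 3.135, 0.0]
contact_force: [-0.1, -3.1, 5.8]
grip_width: 0.0149
```

Same pose and contact force as at the grasp, so the brush is seated. Open gradually, then retreat.

Call:
apply_moves --plan '[[[0, 0, 0, 0, 0, 0, 0.55], [0, 0, 0, 0, 0, 0, 0.4], [0, 0, 0, 0, 0, 0, 0.2], [0, 0, 0, 0, 0, 0, -0.2], [0, 0, 0, 0, 0, 0, -0.6], [0, 0, 0, 0, 0, 0, -1], [0, 0, 0, 0, 0, 0, -1], [0, 0, 0, 0, 0, 0, -1], [0, 0, 0, 0, 0, 0, -1], [0, 0, 0, 0, 0, 0, -1]]]'

```text
clock: 20.93
tcp_pos: [0.4723, 0.1367, 0.0258]
orientation: [0.132, 3.137, -0.0]
contact_force: [0.4, 0.3, -0.5]
grip_width: 0.0854
```

Call:
apply_moves --plan '[[[0, 0, 0, 0, 0, -0.03, -1], [0, 0, 0, 0, 0, -0.1, -1], [0, 0, 0, 0, 0, -0.2, -1], [0, 0, 0, 0, 0, -0.23, -1], [0, 0, 0, 0, 0, -0.23, -1], [0, 0, 0, 0, 0, -0.23, -1], [0, 0, 0, 0, 0, -0.23, -1]]]'

```text
clock: 21.52
tcp_pos: [0.4715, 0.1367, 0.1176]
orientation: [0.132, 3.138, -0.0]
contact_force: [-0.0, -0.1, -0.6]
grip_width: 0.0856
```

```bash
python3 - <<'E'
from h import *
w=snap('wrist','w7');o=r.get_obs();print(o['clock'],o['tcp_pos'],o['grip_width'],o['contact_force'])
E
```

```text
21.5667 [0.47129985 0.13651858 0.11714917] 0.08504987771721227 [-0.12343923 -0.97871674  0.37685617]
```

View pics/w7.png

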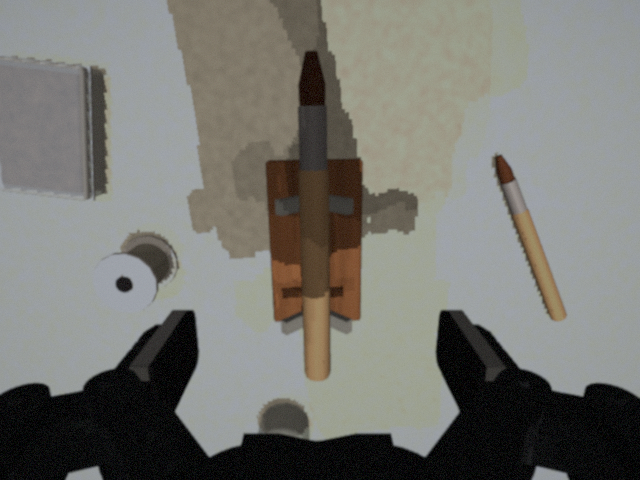

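The brush lies across both cradles as before, tip at (312,53) and handle end at (317,379). I'll check that numerically and hand in.

```bash
python3 - <<'E'
from h import *
d=load('w7')
for u,v in((312,53),(317,379)): print(np.round(onz(d,u,v,.0473),4))
print(r.hand_in())
E
```

```text
[0.3692 0.1431 0.0473]
[0.5509 0.13   0.0473]
the job is handed in; nothing more can be done
None
```

I did all three parts of the job and handed it in at about 21.6 s of the 72 s allowed; the hand-in gives no verdict.

- **Press:** The dish met its stop about 23 mm down. I held it there for about 0.8 s; the force read 12.8 N at the most, against the 22 N limit. After release it sprang back up, and later pictures show it raised.
- **Dip:** The brush tip was computed at about 3.5 mm above the dish floor and within about 2 mm of its centre. It stayed there for about 0.5 s with no clear contact force on the wrist. The brush did not slip in the fingers.
- **Return:** The brush went back at the same pose and contact force as when it was picked up. The last wrist picture puts both its ends within 0.5 mm of where they were, lying in both cradles with the gripper open and clear.
- **Disagreements:** My first wrist measurement of the brush's angle was unreliable because the arm was still settling. The top view and a later wrist view agreed on −4.1°, and I used that.
- **Pictures:** I viewed 11, one over the budget of 10.
- **Not checked:** I did not take a final picture of the whole bench. I saw no contact with the other objects at any point.

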